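# Hook a plug-in module into its sloping rack and lock it

### The job

Fit the loose plug-in module into the empty bay of the sloping rack: hook its toe under the lip at the bay's lower end, swing its upper end down until it lies flat on the plate, then slide the lock fully across over its foot and let go. If the lock slide stands in the way, slide it open first. Leave the other things on the bench where they stand.

Things in the scene. Friction and masses are not known exactly. Their poses are not given: they have to be found in the camera images.
- module_centre (a point): The loose plug-in module, a grey housing 130 mm long (x), 40 mm wide (y), 95 mm high (z), standing upright in the open carton. This point is the housing's centre, 47.5 mm above its underside; z points up out of its top, +x to its foot. About 0.35 kg, evenly spread. Its sides are flat over the upper 61 mm: grip there, across the 40 mm width.
- toe_tip (a point): The tip of the module's toe, middle of its lower edge (module x = -79 mm from the centre, level with the underside; axes as the module's). The toe is a flat steel tongue 28 mm wide, 6 mm thick, 14 mm longer than the housing at the -x end; above it the housing is cut away from 6 to 34 mm above the underside, back to x = -45 mm. A pale plate on the top marks the toe end.
- foot_tip (a point): The tip of the module's foot, middle of its lower edge (module x = +83 mm, level with the underside). The foot is a steel tongue 28 mm wide and 8 mm thick, reaching 18 mm past the housing at the +x end.
- carton: The open cardboard carton the module stands in: 194 mm long (x), 80 mm wide (y), walls 42 mm high, floor 4 mm thick; origin on the bench under its centre, z up; fixed. The module stands along it, both x axes the same way to within about 3 degrees.
- rack: The rack, an aluminium plate sloping 22 degrees up, away from the robot; fixed. Origin: on the plate's upper face, middle of the empty bay; x up the slope, y to the left, z square out of the plate. Plate: x -99 to +131, y -85 to +125 mm. The fitted module stands square on the plate, axes along the rack's, the middle of its underside at the origin; about 5 mm play along x and y.
- lip_edge (a point): Middle of the lower free edge of the dark steel hooking lip at the bay's lower end: rack x = -69, y = 0, 13 mm above the plate; axes as the rack's. The lip is 7 mm thick, 60 mm wide, 25 mm deep (x = -94 to -69). Under it is the pocket for the toe: open to +x, 13 mm high, 38 mm wide, back wall at x = -84.
- foot_stop (a point): Where the foot's end stop meets the plate, at the bay's upper end: rack x = 88, y = 0, z = 0; axes as the rack's. The stop is the face of the lock's track, 10 mm high, x = 88 to 125, y = -75 to +37 mm. The end lugs of the track, at y = -70 and +32 mm, stand 15 mm high.
- power_unit (a point): Middle of the top of the power unit fixed on the rack, 130 x 45 x 95 mm high, at rack y = +79 to +124 mm; axes as the rack's. Between it and the bay, and on the bay's other side, stand low terminal modules 130 mm long (x +-65), 40 mm wide and 40 mm high, their inner faces at rack y = +-26 mm.
- lock_block (a point): Centre of the lock slide's upright steel thumb block: 16 (x) x 14 (y) x 36 mm high (z), axes as the rack's; at rack x = 110, z = 34, y = -48 mm + joint value. It can be pinched across y or pushed. The flat slide under it is 30 mm wide in y, centred on the block, 5.5 mm thick, its underside 10.5 mm above the plate, and covers rack x = 72 to 122 mm.
- lock (a joint): The lock slide's travel (m) along the rack's +y: 0 fully open, 0.042 locked at its stop, lying over the foot of the fitted module. Above about 0.012 it stands in the way of the foot. It stays where it is left, with about 2 N of friction. It starts anywhere from 0 to 0.03.
- coupling_large_centre (a point): A steel pipe coupling, an open ring 100 mm across and 60 mm high, standing on end; this point is its centre (30 mm up). Not to be disturbed.
- coupling_medium_centre (a point): A steel pipe coupling, an open ring 80 mm across and 55 mm high, standing on end; this point is its centre (27.5 mm up). Not to be disturbed.
- coupling_small_centre (a point): A steel pipe coupling, an open ring 58 mm across and 45 mm high, standing on end beside the open carton; this point is its centre (22.5 mm up). Not to be disturbed.
- spray_can_centre (a point): An upright spray can, 52 mm across and 165 mm high, standing between the stand and the open carton; this point is its centre. Not to be disturbed.
- relay_block_centre (a point): A plain grey block without toe or foot, 80 x 42 x 40 mm high, near the far edge; this point is its centre (20 mm up). Not to be disturbed.
- small_carton_centre (a point): A closed cardboard carton, 110 x 75 x 60 mm high, near the far edge; this point is its centre (30 mm up). Not to be disturbed.
- screwdriver_grip (a point): The middle of the handle of a 190 mm screwdriver that lies on the bench in front of the robot. Not to be disturbed.
Mind the look-alikes: they are no part of the job. What is meant by the part that bears module_centre is not red, and is the smaller of those in its own colour.

How it is judged:
By the outcome, as a careful person would: the job done as asked, in the order asked, and still so for the second after the job is handed in, with the robot touching nothing.
It also fails if it takes over 70 s, if anything falls off the work surface, if the arm or the gripper's body presses on something with over 40 N, if the wrist force passes 120 N, or if a joint passes its speed limit or range.

### The arm

A 6-joint arm with a two-finger parallel gripper is mounted at the origin on the work surface. World frame = base frame: x ahead of the robot, y to its left, z up, the work surface at z = 0. Lengths are in mm, angles in rad, forces in N, time in s.
With the tool pointing down it reaches from about 350 to 875 mm from the base axis. Payload 15.5 kg.
Tool frame: the origin (TCP) lies midway between the tips of the shut fingers; the grasp point (between the pads) lies 19 mm behind it (bot.hold_point_z is the z of the grasp point in the tool frame, in mm); z points along the fingers, y is the direction in which the jaws open and shut (so a half turn about z gives the same grasp; the last joint's range is limited). The gripper opens to 85 mm and grips with 20 to 120 N. Pads are 22 mm wide; open, the fingers measure 114 mm over their backs; the gripper's body (76 mm by 85 mm) begins 54 mm behind the grasp point. The pads swing forward as they close: fully open they stand 13 mm farther back than shut.
Start: joints at [1.137, 0.494, 1.345, -0, 1.302, -0.096], TCP at [207.718, 589.474, 231.277] pointing down, gripper open.
Joint ranges: [-2.91, 2.91], [-0.82, 2.16], [0.22, 2.67], [-1.22, 4.37], [0.12, 2.79], [-3.08, 3.08]. Speed limits (rad/s): [1.89, 1.89, 2.57, 3.01, 3.01, 3.01].

### API

Orientations are given as a unit quaternion [x, y, z, w].
In Python, from station import bot gives the robot as it stands.
- The arm moves only by the shell command python3 -m crank 'ROWS'. ROWS is JSON, one flat list of numbers, 7 for each row, row after row: the shift along the world's x, y, z scaled (see below), then the turn, a rotation vector about the world's x, y, z scaled (see below), then the opening, from -1 (shut) to 1 (fully open). In form: [x, y, z, ax, ay, az, grip, x, y, z, ax, ay, az, grip, ...]. A call has 1 to 8 rows; each row is the pose to reach, as a shift and turn from the pose commanded when the call began, turning the shorter way round; what a row does not reach only later rows make up. The controller multiplies each number of a shift by 0.15 m and each number of a turn by 180 degrees. A row lasts 1/10 s, in which the tool goes at most 50 mm and 8.59 degrees, less where a joint would pass 70% of its speed; a pose out of reach is approached as far as the arm can. A call with a number of a shift or a turn outside -1 to 1 is refused whole. A call with a gripper value outside its range is refused whole. The fingers move at their own pace and stop on an object; the grip force is fixed at half the most. Time passes only in rows, so rows that repeat a pose let the fingers close. It gives the time, the measured TCP pose, the force and the opening at its end, in the units of the state.
- bot.read_state(): the state, without advancing time (a new reading comes with each control period).
- bot.snapshot(name): name is "scene" or "top" or "wrist"; returns a dict with "img" (480x640x3 uint8, red, green, blue), "fx", "fy", "cx", "cy" (pixels), "distortion" ([k1, k2, p1, p2, k3] as OpenCV has them; the pictures are not rectified), "extrinsics" (4x4, takes a point from world to camera coordinates); the wrist camera has in their place "hand_eye" (4x4, takes a point from camera to tool coordinates, whose origin is the TCP and whose axes are the flange's). Camera axes: x right, y down, z forward; pixel columns grow to the right and rows downward; lengths in mm; the calibration is good to about 2 mm. A picture is of the moment at which its call begins: read the wrist's pose just before it. There is no depth.
- bot.finish_job(): hands the job in, once; it reports no verdict.
The state is a dict: "time": time; "joints": joint angles; "qd": joint speeds; "joint_torque": joint torques, N m; "ee_pos": TCP position; "ee_rot": TCP orientation; "ft_force": force on the tool from outside, world axes, zero at the start; "moment": the same for the moment, N m; "gripper_width": finger opening in mm.
Only numpy, scipy, OpenCV 4.12 (cv2) and the standard library are available. Lean on these libraries where they do the work, as an engineer would, in place of code of your own. Each camera call takes 0.05 s, during which the arm holds its last target. There are 200 camera calls.

## Working session

There is one attempt and no reset: what is moved stays moved. The work goes in short steps, Python scripts to look and compute and a shell command to move; the robot and the scene stay as the last step left them, time stands still between calls to the robot, and variables do not carry over. Pictures are saved under pics/ and viewed, about 8 in all and at most 12, crops included, and the job is handed in when it is done.

```bash
mkdir -p pics; ls; python3 - <<'E'
from station import bot
import cv2,numpy as np
print(bot.read_state()); print(bot.hold_point_z)
for n in("scene","top"):
    s=bot.snapshot(n); cv2.imwrite(f"pics/{n}0.png",s["img"][:,:,::-1])
    print(n,s["fx"],s["fy"],s["cx"],s["cy"],s["distortion"]); print(np.round(s["extrinsics"],4).tolist())
E
```

```text
pics
{'time': 0.0, 'joints': array([ 1.13648569e+00,  4.94209783e-01,  1.34614628e+00,  1.20593292e-05,
        1.30250786e+00, -9.54696202e-02]), 'qd': array([-5.43705904e-04,  1.98350189e-04, -1.05409974e-03, -2.90311684e-04,
       -6.56612154e-04, -4.21332395e-05]), 'joint_torque': array([ 4.47146895e-04, -8.82181406e+01, -3.83862448e+01,  8.89677767e-05,
        9.99393611e-03,  4.67001814e-05]), 'ee_pos': array([207.56489645, 589.1332988 , 230.67858822]), 'ee_rot': array([ 1.68612729e-01,  9.85682172e-01, -6.11941330e-04, -1.72021036e-04]), 'ft_force': array([ 0.14732136, -0.37786714, -0.37358585]), 'moment': array([ 0.0279226 , -0.04239096,  0.04740751]), 'gripper_width': 85.52958479041715}
-18.700000000000003
scene 463.3782737038649 463.3782737038649 320.71421077593203 236.99914001591154 [-0.05647022  0.          0.          0.          0.        ]
[[0.8034, 0.5952, 0.0154, -394.0102], [0.4756, -0.6259, -0.6181, -222.6863], [-0.3582, 0.5039, -0.786, 1454.7869], [0.0, 0.0, 0.0, 1.0]]
top 545.7365488043275 545.7365488043275 322.25223299121353 239.83049519130654 [0.05878904 0.         0.         0.         0.        ]
[[-0.0287, -0.9996, -0.0037, -50.1732], [-0.9837, 0.0289, -0.1774, 549.791], [0.1774, -0.0015, -0.9841, 1348.3055], [0.0, 0.0, 0.0, 1.0]]
```

View pics/scene0.png

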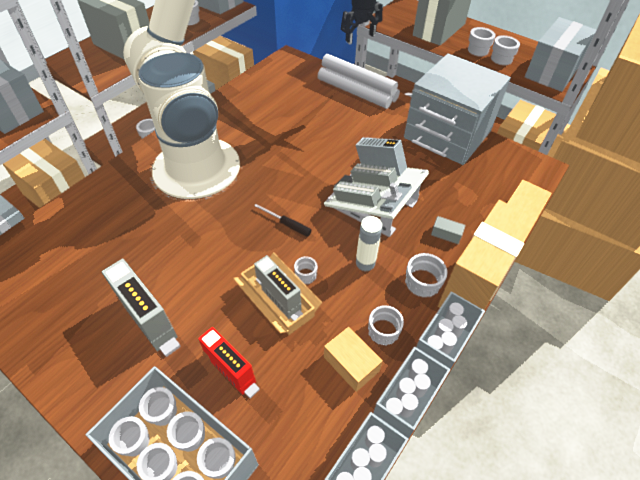

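View pics/top0.png

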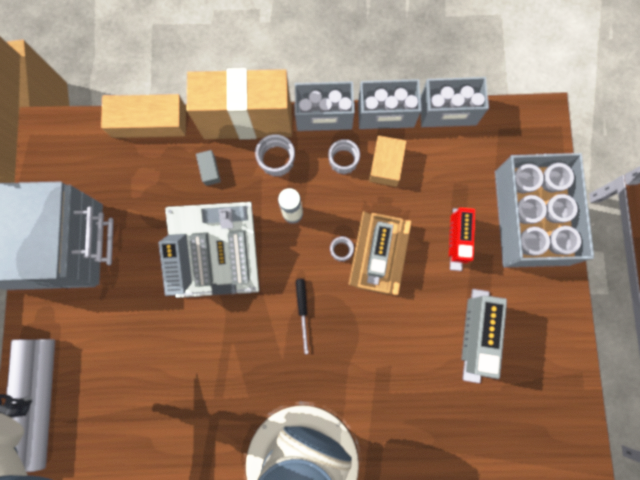

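The loose module stands in the carton at about (380,250) in the top view, with its pale toe plate toward the robot. The rack is at about (212,250) in the same view, with the lock block near (210,215). Next I'll enlarge both.

```bash
cat > h.py <<'E'
import numpy as np,cv2
from scipy.spatial.transform import Rotation as R
T={"top":(545.7365488,322.25223,239.830495,0.05878904,[[-0.0287,-0.9996,-0.0037,-50.1732],[-0.9837,0.0289,-0.1774,549.791],[0.1774,-0.0015,-0.9841,1348.3055]]),
"scene":(463.37827,320.71421,236.99914,-0.05647,[[0.8034,0.5952,0.0154,-394.0102],[0.4756,-0.6259,-0.6181,-222.6863],[-0.3582,0.5039,-0.786,1454.7869]])}
def ray(cam,uv):
    if isinstance(cam,str):
        f,cx,cy,k,E=T[cam];E=np.array(E);d=[k,0,0,0,0]
    else: f,cx,cy,d,E=cam
    p=cv2.undistortPoints(np.array([[uv]],float),np.array([[f,0,cx],[0,f,cy],[0,0,1]]),np.array(d,float))[0,0]
    Rm=E[:3,:3];return -Rm.T@E[:3,3], Rm.T@np.array([p[0],p[1],1])
def atz(cam,uv,z):
    c,d=ray(cam,uv);return c+d*(z-c[2])/d[2]
def proj(cam,P):
    if isinstance(cam,str):
        f,cx,cy,k,E=T[cam];E=np.array(E);d=[k,0,0,0,0]
    else: f,cx,cy,d,E=cam
    r=cv2.Rodrigues(E[:3,:3])[0]
    return cv2.projectPoints(np.array(P,float).reshape(-1,1,3),r,E[:3,3].copy(),np.array([[f,0,cx],[0,f,cy],[0,0,1]]),np.array(d,float))[0][:,0]
def wristcam(bot):
    s=bot.read_state();w=bot.snapshot("wrist")
    A=np.eye(4);A[:3,:3]=R.from_quat(s["ee_rot"]).as_matrix();A[:3,3]=s["ee_pos"]
    E=np.linalg.inv(A@np.array(w["hand_eye"]))
    return (w["fx"],w["cx"],w["cy"],w["distortion"],E[:3]),w["img"]
E
python3 - <<'E'
import cv2,numpy as np
t=cv2.imread("pics/top0.png");s=cv2.imread("pics/scene0.png")
f=lambda i,x,y,w,h,k:cv2.resize(i[y:y+h,x:x+w],None,fx=k,fy=k,interpolation=cv2.INTER_CUBIC)
o=np.zeros((600,800,3),np.uint8)
o[:300,:275]=f(t,155,195,110,120,2.5) if 0 else cv2.resize(f(t,155,195,110,120,2.5),(275,300))
a=f(t,155,195,110,110,3.6)[:300*2]
o[:]=0
o[:396,:396]=a
o[:396,400:400+288]=f(t,340,200,80,110,3.6)
cv2.imwrite("pics/c1.png",o[:400])
o=np.zeros((480,800,3),np.uint8)
o[:400,:440]=f(s,322,133,110,100,4); o[:360,444:800]=f(s,232,248,89,90,4)
cv2.imwrite("pics/c2.png",o)
E
```

```text
(no output)
```

View pics/c1.png

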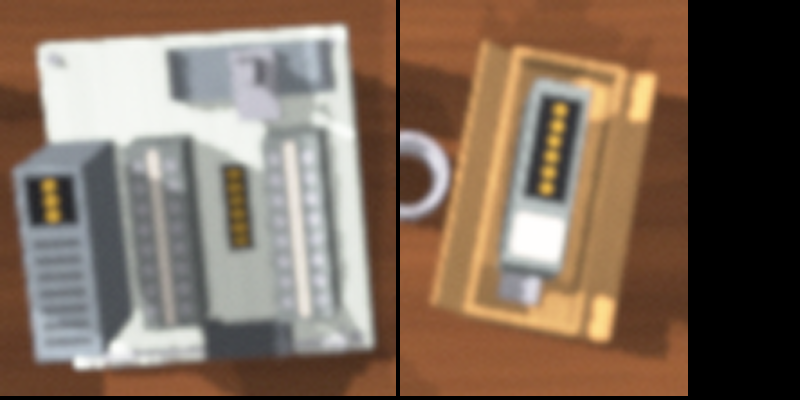

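View pics/c2.png

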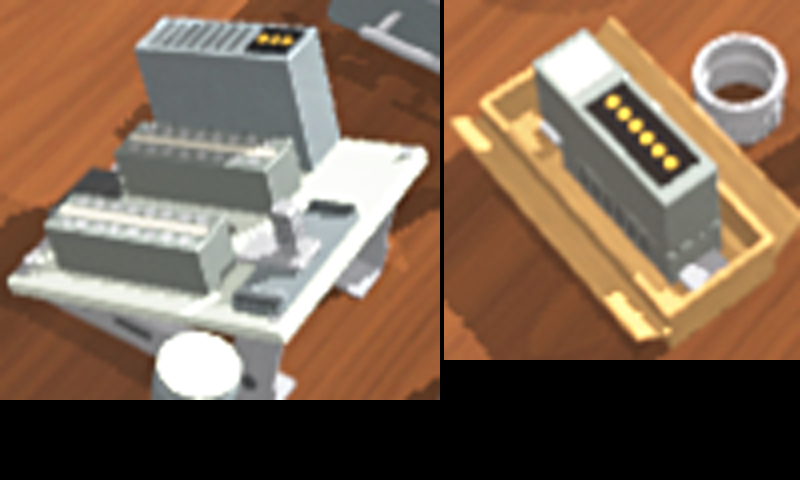

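The crops show the plate corners, the power unit's top, the module's top face and the lock block standing well toward the locked side. I'll fit the poses from both views.

```bash
python3 - <<'E'
from h import *
from scipy.optimize import least_squares
a=lambda c:(155+c[0]/3.6,195+c[1]/3.6); b=lambda c:(340+(c[0]-400)/3.6,200+c[1]/3.6)
c=lambda p:(322+p[0]/4,133+p[1]/4); d=lambda p:(232+(p[0]-444)/4,248+p[1]/4)
def fit(obs,x0,pitch):
    def P(v,X): return R.from_euler("ZY",[v[3],-pitch],degrees=True).apply(X)+v[:3]
    def res(v): return np.concatenate([proj(k,P(v,X))[0]-uv for k,X,uv in obs])
    s=least_squares(res,x0,loss="soft_l1",x_scale=[10,10,10,3]);print(np.round(s.x,1));print(np.round(s.fun.reshape(-1,2),1).tolist() if 0 else np.round(res(s.x).reshape(-1,2),1).tolist());return s.x
rk=[("top",(131,125,0),a((38,44))),("top",(131,-85,0),a((345,27))),("top",(-99,-85,0),a((374,346))),
("scene",(-99,-85,0),c((12,283))),("scene",(131,-85,0),c((285,338))),("scene",(131,125,0),c((425,152))),
("scene",(-65,124,95),c((162,18))),("scene",(-65,79,95),c((138,48))),("scene",(65,79,95),c((295,60))),("scene",(65,124,95),c((318,28))),
("top",(65,124,95),a((14,170))),("top",(65,79,95),a((70,167))),("top",(-65,79,95),a((100,357))),("top",(-65,124,95),a((37,360)))]
v=fit(rk,[500,250,90,0],22)
Rk=R.from_euler("ZY",[v[3],-22],degrees=True)
for j in(0,10,20,25,30):
    p=Rk.apply([110,-48+j,52])+v[:3];q=proj("top",p)[0];w=proj("scene",p)[0]
    print(j,np.round([(q[0]-155)*3.6,(q[1]-195)*3.6,(w[0]-322)*4,(w[1]-133)*4]))
md=[("top",(65,20,95),b((530,80))),("top",(65,-20,95),b((592,86))),("top",(-65,-20,95),b((560,272))),("top",(-65,20,95),b((503,268))),
("scene",(-65,20,95),d((588,30))),("scene",(-65,-20,95),d((535,65))),("scene",(65,-20,95),d((665,202))),("scene",(65,20,95),d((718,167)))]
fit(md,[500,-150,4,0],0)
E
```

```text
[513.6 191.5  55.5   2.1]
[[-0.7, 0.4], [-0.9, -0.2], [-1.0, -0.2], [-1.1, -0.1], [-0.7, -1.1], [0.1, -0.4], [0.6, 0.0], [-1.4, 0.7], [-2.1, 1.0], [-0.1, 0.3], [-0.8, -0.7], [3.1, -1.1], [1.0, -0.5], [-0.6, -0.0]]
0 [281.  72. 266. 232.]
10 [266.  73. 273. 223.]
20 [250.  74. 281. 214.]
25 [243.  74. 284. 209.]
30 [235.  75. 288. 205.]
[ 5.139e+02 -2.086e+02  3.000e-01 -1.190e+01]
[[0.5, -0.5], [-0.8, 0.6], [-0.2, 0.2], [-0.6, -1.6], [-1.4, -0.3], [-1.4, -0.2], [0.2, 1.0], [0.4, -0.1]]
```

```bash
G=$(printf '0,-1,0.6,0,0,0.119,1,%.0s' 1 2 3 4 5); python3 -m crank '[0,-1,0.6,0,0,0.119,1,0,-1,0.6,0,0,0.119,1,0,-1,0.6,0,0,0.119,1,0,-1,0.6,0,0,0.119,1,0,-1,0.6,0,0,0.119,1]'
python3 -m crank '[0.8,-1,0,0,0,0,1,0.8,-1,0,0,0,0,1,0.8,-1,0,0,0,0,1,0.8,-1,0,0,0,0,1,0.8,-1,0,0,0,0,1]'
python3 -m crank '[0.7,-0.7,0.3,0,0,0,1,0.7,-0.7,0.3,0,0,0,1,0.7,-0.7,0.3,0,0,0,1,0.7,-0.7,0.3,0,0,0,1,0.7,-0.7,0.3,0,0,0,1]'
python3 - <<'E'
from station import bot
from h import *
w=bot.snapshot("wrist");print(np.round(w["hand_eye"],3).tolist(),w["fx"],w["distortion"]);s=bot.read_state();print(s["ee_pos"],s["ee_rot"],s["joints"])
cv2.imwrite("pics/w1.png",w["img"][:,:,::-1])
np.save("w1.npy",np.r_[s["ee_pos"],s["ee_rot"]])
E
```

```text
time: 0.6
ee_pos: [207.8, 437.6, 323.2]
ee_rot: [-0.017, 1.0, 0.001, 0.001]
ft_force: [0.2, -0.3, -0.3]
gripper_width: 85.3
time: 1.1
ee_pos: [330.3, 286.6, 320.8]
ee_rot: [-0.015, 1.0, -0.001, 0.0]
ft_force: [0.0, 0.6, 0.5]
gripper_width: 85.6
time: 1.6
ee_pos: [433.5, 184.3, 365.8]
ee_rot: [-0.016, 1.0, 0.0, -0.0]
ft_force: [0.1, 0.5, -0.2]
gripper_width: 85.5
[[0.001, -0.96, -0.281, 71.971], [1.0, 0.001, 0.0, 0.727], [-0.0, -0.281, 0.96, -142.743], [0.0, 0.0, 0.0, 1.0]] 417.950028146767 [-0.04082601  0.          0.          0.          0.        ]
[432.52050695 184.97155948 365.5620597 ] [-1.71990775e-02  9.99851883e-01  3.91121613e-05 -6.34895427e-04] [ 2.76794087e-01  1.55009398e-01  1.48814756e+00  4.02562398e-04
  1.49964287e+00 -1.32843096e+00]
```

View pics/w1.png

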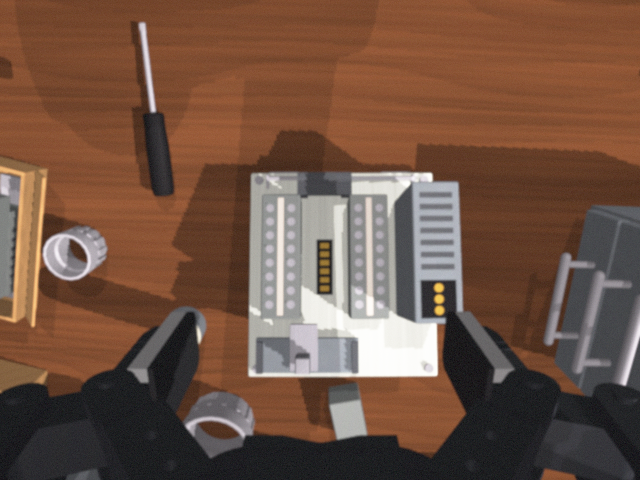

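The wrist view shows the whole rack, with the bay near (325,265) and the lock block near (303,362). I'll enlarge it once for corners.

```bash
python3 - <<'E'
import cv2
i=cv2.imread("pics/w1.png")[160:385,240:475]
cv2.imwrite("pics/w1c.png",cv2.resize(i,None,fx=2.6,fy=2.6,interpolation=cv2.INTER_CUBIC))
E
```

```text
(no output)
```

View pics/w1c.png

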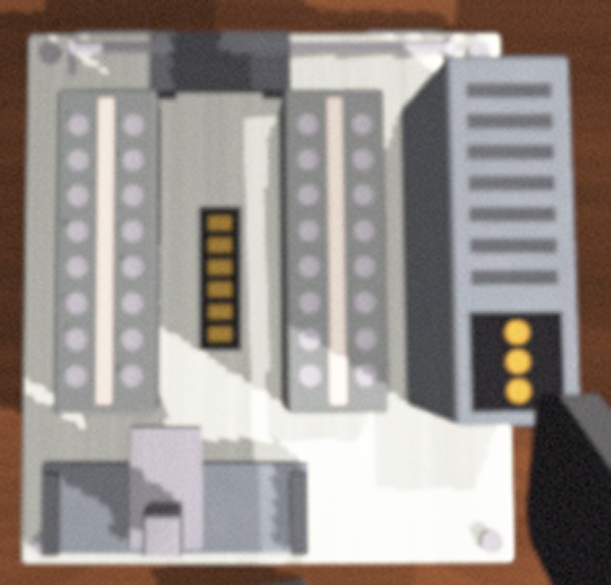

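```bash
python3 - <<'E'
from h import *
from scipy.optimize import least_squares
from station import bot
w=bot.snapshot("wrist");s=np.load("w1.npy")
A=np.eye(4);A[:3,:3]=R.from_quat(s[3:]).as_matrix();A[:3,3]=s[:3]
cam=(w["fx"],w["cx"],w["cy"],w["distortion"],np.linalg.inv(A@np.array(w["hand_eye"]))[:3])
O=[((-99,-85,0),(28,34)),((-99,125,0),(499,34)),((131,-85,0),(22,562)),((131,125,0),(514,562)),
((-65,79,95),(450,57)),((-65,124,95),(568,57)),((65,79,95),(462,421)),((65,124,95),(580,421)),
((-65,-66,40),(58,90)),((-65,-26,40),(160,90)),((65,-66,40),(55,410)),((65,-26,40),(158,410)),((-65,66,40),(381,90)),((65,66,40),(386,411)),((-65,26,40),(284,90)),((65,26,40),(290,411)),
((88,-75,15),(43,463)),((88,37,15),(307,463)),((-69,30,20),(289,92)),((-69,-30,20),(153,92))]
X=np.array([o[0] for o in O],float);U=np.array([(240+o[1][0]/2.6,160+o[1][1]/2.6) for o in O])-0.3
f=lambda v:(proj(cam,R.from_euler("ZY",[v[3],-v[4]],degrees=True).apply(X)+v[:3])-U).ravel()
for fix in(1,0):
    g=lambda v:np.r_[f(v),(v[4]-22)*(100 if fix else 0.0)]
    r=least_squares(g,[513,191,55,2,22],loss="soft_l1",x_scale=[10,10,10,2,2]);print(np.round(r.x,2),r.cost)
    print(np.round(f(r.x).reshape(-1,2),1).tolist())
    v=r.x;Rk=R.from_euler("ZY",[v[3],-v[4]],degrees=True)
    for j in(20,25,30):
        q=proj(cam,Rk.apply([[72,-63+j,16],[72,-33+j,16],[102,-55+j,52],[102,-41+j,52]])+v[:3])
        print(j,np.round((q-[240,160])*2.6).tolist())
E
```

```text
[510.12 193.52  55.7    2.09  22.  ] 11.46935776079645
[[1.1, 0.3], [-0.2, 0.1], [0.5, -0.7], [-0.5, -1.3], [-2.5, -0.3], [0.0, -0.2], [-3.9, 1.1], [0.3, 0.8], [0.7, -0.1], [-0.9, -0.2], [0.4, 0.8], [-0.5, 0.8], [0.8, -0.3], [1.0, 0.2], [0.5, -0.2], [-0.8, 0.3], [-0.3, -0.0], [1.3, -0.1], [0.9, -0.7], [-0.9, -0.6]]
20 [[118.0, 424.0], [190.0, 424.0], [131.0, 511.0], [167.0, 511.0]]
25 [[130.0, 424.0], [202.0, 424.0], [144.0, 511.0], [180.0, 511.0]]
30 [[142.0, 424.0], [214.0, 424.0], [157.0, 511.0], [193.0, 511.0]]
[510.39 193.58  55.65   1.99  22.56] 10.674689371906279
[[1.4, 0.6], [-0.3, 0.8], [0.2, -0.4], [-0.4, -0.7], [-2.5, -0.7], [-0.1, -0.5], [-3.8, 0.5], [0.4, 0.3], [1.0, -0.2], [-0.7, -0.2], [0.3, 0.6], [-0.6, 0.6], [0.8, -0.1], [1.0, 0.2], [0.6, -0.2], [-0.8, 0.3], [-0.5, 0.0], [1.3, 0.1], [1.0, -0.4], [-0.7, -0.4]]
20 [[118.0, 424.0], [190.0, 424.0], [130.0, 511.0], [167.0, 511.0]]
25 [[130.0, 424.0], [202.0, 424.0], [143.0, 511.0], [180.0, 511.0]]
30 [[142.0, 424.0], [214.0, 424.0], [156.0, 511.0], [193.0, 511.0]]
```

```bash
python3 -m crank '[1,0,-0.667,0,0,0,1,1,0,-0.667,0,0,0,1,1,0,-0.667,0,0,0,1,1,0,-0.667,0,0,0,1,1,0,-0.667,0,0,0,1]'
python3 -m crank '[0.122,-0.073,-0.3,0,0,0,1,0.122,-0.073,-0.6,0,0,0,1,0.122,-0.073,-0.8,0,0,0,1,0.122,-0.073,-0.975,0,0,0,1,0.122,-0.073,-0.975,0,0,0,-1,0.122,-0.073,-0.975,0,0,0,-1,0.122,-0.073,-0.975,0,0,0,-1,0.122,-0.073,-0.975,0,0,0,-1]'
python3 -m crank '[0,0,0,0,0,0,-1,0,0,0,0,0,0,-1,0,0,0,0,0,0,-1,0,0,0,0,0,0,-1]'
```

```text
time: 2.2
ee_pos: [583.1, 185.8, 262.3]
ee_rot: [-0.018, 1.0, -0.0, -0.002]
ft_force: [-0.7, 0.3, -0.6]
gripper_width: 85.4
time: 3.0
ee_pos: [601.7, 174.0, 121.7]
ee_rot: [-0.018, 1.0, 0.0, 0.001]
ft_force: [0.8, 0.4, -0.5]
gripper_width: 28.4
time: 3.4
ee_pos: [601.6, 173.7, 121.3]
ee_rot: [-0.017, 1.0, 0.0, 0.001]
ft_force: [-2.2, 0.3, 10.1]
gripper_width: 12.7
```

```bash
python3 -m crank '[0.001,-0.04,0,0,0,0,-1,0.003,-0.08,0,0,0,0,-1,0.004,-0.12,0,0,0,0,-1,0.006,-0.16,0,0,0,0,-1,0.006,-0.16,0,0,0,0,-1,0.006,-0.16,0,0,0,0,-1]'
python3 -m crank '[0,0,0,0,0,0,1,0,0,0,0,0,0,1,0,0,0,0,0,0,1,0,0,0.2,0,0,0,1,0,0,0.6,0,0,0,1,0,0,1,0,0,0,1,0,0,1,0,0,0,1]'
```

```text
time: 4.0
ee_pos: [602.4, 149.2, 121.3]
ee_rot: [-0.017, 1.0, -0.0, 0.001]
ft_force: [-3.6, -2.6, 11.8]
gripper_width: 13.0
time: 4.7
ee_pos: [603.4, 149.8, 275.0]
ee_rot: [-0.018, 1.0, 0.0, 0.003]
ft_force: [0.8, -0.3, -0.4]
gripper_width: 85.6
```

```bash
python3 -m crank '[-0.3,-0.3,0.5,0,0,0,1,-0.5,-1,0.5,0,0,0,1,-0.5,-1,0.5,0,0,0,1,-0.5,-1,0.5,0,0,0,1,-0.5,-1,0.5,0,0,0,1]'
python3 -m crank '[-0.5,-1,-0.3,0,0,-0.078,1,-0.5,-1,-0.3,0,0,-0.078,1,-0.5,-1,-0.3,0,0,-0.078,1,-0.5,-1,-0.3,0,0,-0.078,1,-0.5,-1,-0.3,0,0,-0.078,1]'
python3 -m crank '[0,-0.4,0,0,0,0,1,0,-0.4,0,0,0,0,1,0,-0.4,0,0,0,0,1,0,-0.4,0,0,0,0,1]'
python3 - <<'E'
from station import bot
from h import *
import pickle
c,i=wristcam(bot);pickle.dump(c,open("w2.pkl","wb"));print(bot.read_state()["ee_pos"])
P=R.from_euler("Z",-11.9,degrees=True).apply([[x,y,95] for x in(-65,65) for y in(-20,20)])+[514,-208.6,4]
print(np.round(proj(c,P)));q=proj(c,P).mean(0).astype(int);print(q)
x0,y0=max(0,q[0]-115),max(0,min(q[1]-100,280));print(x0,y0)
cv2.imwrite("pics/w2.png",cv2.resize(i[y0:y0+200,x0:x0+230,::-1],None,fx=3,fy=3,interpolation=cv2.INTER_CUBIC))
E
```

```text
time: 5.2
ee_pos: [525.9, -4.0, 346.8]
ee_rot: [-0.016, 1.0, -0.001, 0.001]
ft_force: [0.5, 0.2, 0.4]
gripper_width: 85.2
time: 5.7
ee_pos: [450.5, -152.2, 299.0]
ee_rot: [0.106, 0.994, 0.0, -0.001]
ft_force: [0.9, 0.9, -0.7]
gripper_width: 85.7
time: 6.1
ee_pos: [452.2, -209.5, 299.9]
ee_rot: [0.105, 0.994, 0.0, -0.0]
ft_force: [-0.2, -0.2, 0.0]
gripper_width: 85.3
[ 452.11314855 -209.2960319   299.90603399]
[[312. 205.]
 [360. 205.]
 [313. 344.]
 [356. 343.]]
[335 274]
220 174
```

View pics/w2.png

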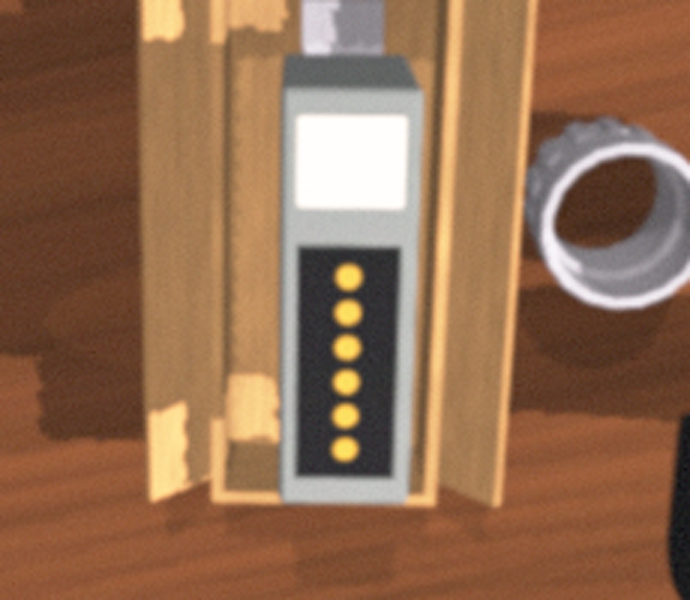

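The top-face corners are at crop pixels (285,90), (423,90), (283,500) and (408,500).

```bash
python3 - <<'E'
from h import *
import pickle
c=pickle.load(open("w2.pkl","rb"))
C=[(285,90),(423,90),(283,500),(408,500)]
P=np.array([atz(c,(220+u/3-.3,174+v/3-.3),99) for u,v in C]);print(np.round(P,1))
print("centre",P.mean(0),"len",np.linalg.norm(P[2:].mean(0)-P[:2].mean(0)),"w",np.linalg.norm(P[1]-P[0]),np.linalg.norm(P[3]-P[2]))
d=P[2:].mean(0)-P[:2].mean(0);e=P[[1,3]].mean(0)-P[[0,2]].mean(0)
print(np.degrees(np.arctan2(d[1],d[0])),np.degrees(np.arctan2(e[1],e[0]))-90)
E
```

```text
[[ 445.9 -212.2   99. ]
 [ 453.8 -174.6   99. ]
 [ 570.5 -239.8   99. ]
 [ 578.5 -202.2   99. ]]
centre [ 512.18667469 -207.21228693   99.        ] len 127.67448802949889 w 38.3835552957062 38.40729152500982
-12.483663049511447 -12.025909498109186
```

```bash
python3 -m crank '[0.403,0.02,-0.3,0,0,-0.002,1,0.403,0.02,-0.8,0,0,-0.002,1,0.403,0.02,-0.8,0,0,-0.002,1,0.403,0.02,-0.8,0,0,-0.002,1]'
python3 -m crank '[0,0,-0.25,0,0,0,1,0,0,-0.5,0,0,0,1,0,0,-0.7,0,0,0,1,0,0,-0.84,0,0,0,1,0,0,-0.84,0,0,0,1,0,0,-0.84,0,0,0,-1,0,0,-0.84,0,0,0,-1,0,0,-0.84,0,0,0,-1]'
python3 -m crank '[0,0,0,0,0,0,-1,0,0,0,0,0,0,-1,0,0,0,0,0,0,-1]'
```

```text
time: 6.55
ee_pos: [510.8, -204.8, 175.7]
ee_rot: [0.107, 0.994, 0.002, -0.004]
ft_force: [-0.3, -0.4, 0.7]
gripper_width: 85.4
time: 7.35
ee_pos: [513.2, -207.8, 55.6]
ee_rot: [0.108, 0.994, -0.0, 0.001]
ft_force: [-1.0, 0.5, -0.2]
gripper_width: 43.9
time: 7.65
ee_pos: [513.1, -208.0, 55.5]
ee_rot: [0.108, 0.994, -0.0, 0.001]
ft_force: [-2.3, -0.3, 14.7]
gripper_width: 39.5
```

```bash
cat > plan.py <<'E'
from h import *
V=np.array([511,193,55.7]);YAW=2.0
def tcp(tx,tz,th,ty=0,xt=0.6,zt=51.5,off=(0,0,0)):
    m=R.from_euler("Y",-th,degrees=True).apply([79+xt,0,zt])+[tx,ty,tz]
    return R.from_euler("ZY",[YAW,-22],degrees=True).apply(m)+V+np.array(off)
def ori(th): return R.from_euler("ZY",[YAW,-22-th],degrees=True)
E
python3 - <<'E'
from plan import *
for a in[(-55,70,12),(-58,20,12),(-58,8,12),(-58,2,12),(-70,2,12),(-79,2,12),(-79,2,6),(-79,1,0)]:print(a,np.round(tcp(*a),1))
print(R.from_euler("Z",2,degrees=True).apply([0,-34/180,0]))
E
python3 -m crank '[0,0,0.1,0,0,0,-1,0,0,0.3,0,0,0,-1,0,0,0.6,0,0,0,-1,0,0,0.95,0,0,0,-1,0,0,0.95,0,0,0,-1]'
python3 -m crank '[0,0,0.8,0,0,0,-1,0,0,0.8,0,0,0,-1,0,0,0.8,0,0,0,-1,0,0,0.8,0,0,0,-1]'
```

```text
(-55, 70, 12) [471.  191.6 187.2]
(-58, 20, 12) [486.9 192.2 139.7]
(-58, 8, 12) [491.4 192.3 128.6]
(-58, 2, 12) [493.7 192.4 123. ]
(-70, 2, 12) [482.6 192.  118.5]
(-79, 2, 12) [474.2 191.7 115.2]
(-79, 2, 6) [483.1 192.  110.8]
(-79, 1, 0) [491.9 192.3 104.6]
[ 0.00659213 -0.18877382  0.        ]
time: 8.15
ee_pos: [514.8, -208.7, 202.8]
ee_rot: [0.108, 0.994, -0.002, 0.004]
ft_force: [0.4, -0.2, -3.7]
gripper_width: 39.5
time: 8.55
ee_pos: [513.2, -207.9, 319.3]
ee_rot: [0.108, 0.994, -0.001, 0.002]
ft_force: [0.4, 0.5, -5.0]
gripper_width: 39.7
```

```bash
python3 -m crank '[0,0.2,0,0,0,0.03,-1,0,0.5,0,0,0,0.0795,-1,0,0.8,0,0,0,0.0795,-1,0,1,0,0,0,0.0795,-1,0,1,0,0,0,0.0795,-1]'
python3 -m crank '[-0.1,0.3,0,0,0,0,-1,-0.2,0.6,0,0,0,0,-1,-0.27,0.9,0,0,0,0,-1,-0.275,1,0,0,0,0,-1]'
python3 -m crank '[0,0.2,0,0.001,-0.04,0,-1,0,0.4,0,0.003,-0.08,0,-1,0,0.6,0,0.004,-0.12,0,-1,0,0.66,0,0.005,-0.16,0,-1,0,0.66,0,0.0066,-0.189,0,-1,0,0.66,0,0.0066,-0.189,0,-1]'
python3 - <<'E'
from station import bot
from plan import *
s=bot.read_state();print(s["ee_pos"],s["joints"])
Rt=R.from_quat(s["ee_rot"]);M=Rt*R.from_matrix([[-1,0,0],[0,1,0],[0,0,-1]])
print(M.as_euler("ZYX",degrees=True))
E
```

```text
time: 9.05
ee_pos: [511.1, -54.0, 314.6]
ee_rot: [-0.018, 1.0, 0.001, -0.002]
ft_force: [-0.5, -0.6, -3.6]
gripper_width: 39.3
time: 9.45
ee_pos: [468.8, 95.2, 314.9]
ee_rot: [-0.018, 1.0, 0.0, -0.001]
ft_force: [-0.2, -0.2, -3.7]
gripper_width: 39.4
time: 10.05
ee_pos: [467.8, 191.0, 313.4]
ee_rot: [-0.017, 0.957, 0.005, 0.291]
ft_force: [-0.2, -0.7, -3.5]
gripper_width: 39.0
[467.75418317 190.9999439  313.39205856] [ 0.40298004  0.04220476  1.93729352 -0.34668672  0.63232721 -0.97872191]
[  2.10645837 -33.83359042  -0.08868104]
```

```bash
python3 -m crank '[0,0,-0.2,0,0,0,-1,0,0,-0.5,0,0,0,-1,0,0,-0.75,0,0,0,-1,0,0,-0.86,0,0,0,-1,0,0,-0.86,0,0,0,-1,0,0,-0.86,0,0,0,-1]'
python3 - <<'E'
from station import bot
from plan import *
import pickle
s=bot.read_state();print(s["ee_pos"],(R.from_quat(s["ee_rot"])*R.from_matrix([[-1,0,0],[0,1,0],[0,0,-1]])).as_euler("ZYX",degrees=True))
c,i=wristcam(bot);pickle.dump(c,open("w3.pkl","wb"))
Rk=ori(0)
print("lip top corners, lip lower edge",np.round(proj(c,Rk.apply([[-69,-30,20],[-69,30,20],[-94,30,20],[-94,-30,20],[-99,-85,0],[-65,-26,40],[-65,26,40]])+V)).tolist())
A=R.from_quat(s["ee_rot"])*R.from_matrix([[-1,0,0],[0,1,0],[0,0,-1]])
mm=lambda p:A.apply(np.array(p)-[0.6,0,51.5])+s["ee_pos"]
print("toe tip corners",np.round(proj(c,mm([[-79,-14,0],[-79,14,0],[-79,-14,6],[-79,14,6],[-65,-20,95],[-65,20,95]]))).tolist())
cv2.imwrite("pics/w3.png",i[:,:,::-1])
E
```

```text
time: 10.65
ee_pos: [471.9, 190.7, 187.4]
ee_rot: [-0.016, 0.956, 0.004, 0.292]
ft_force: [0.9, -0.7, -3.8]
gripper_width: 39.7
[471.92789436 190.70804881 187.37014175] [  1.88274526 -33.9631139   -0.07182898]
lip top corners, lip lower edge [[265.0, 58.0], [377.0, 58.0], [379.0, 5.0], [262.0, 5.0], [166.0, -2.0], [268.0, 70.0], [373.0, 70.0]]
toe tip corners [[287.0, 103.0], [350.0, 103.0], [286.0, 102.0], [351.0, 102.0], [232.0, 148.0], [402.0, 148.0]]
```

View pics/w3.png

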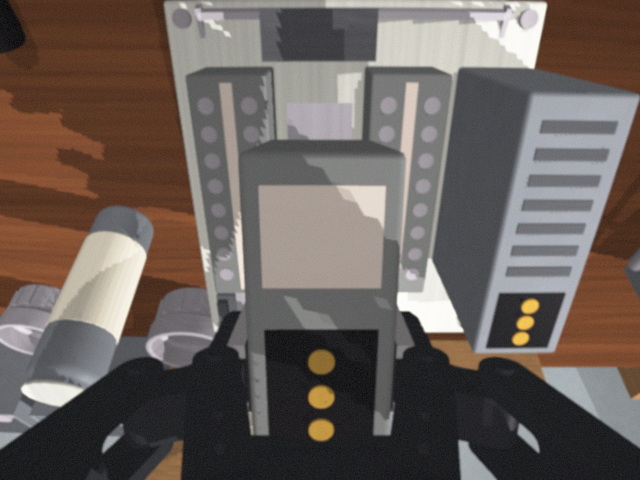

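The toe (287–353, row 102) is centred on the lip (263–378, row 60). I'll descend next.

```bash
python3 -m crank '[0.053,0.002,-0.16,0,0,0,-1,0.106,0.004,-0.32,0,0,0,-1,0.12,0.004,-0.355,0,0,0,-1,0.136,0.005,-0.39,0,0,0,-1,0.136,0.005,-0.39,0,0,0,-1,0.136,0.005,-0.39,0,0,0,-1]'
python3 -m crank '[0.004,0,-0.009,0,0,0,-1,0.008,0,-0.018,0,0,0,-1,0.01,0,-0.025,0,0,0,-1,0.01,0,-0.025,0,0,0,-1]'
python3 -m crank '[0.005,0,-0.012,0,0,0,-1,0.005,0,-0.012,0,0,0,-1,0.005,0,-0.012,0,0,0,-1]'
```

```text
time: 11.3
ee_pos: [496.2, 194.7, 142.1]
ee_rot: [-0.017, 0.959, 0.004, 0.284]
ft_force: [-1.3, 0.2, -3.4]
gripper_width: 39.1
time: 11.7
ee_pos: [498.0, 195.0, 138.7]
ee_rot: [-0.016, 0.959, 0.004, 0.282]
ft_force: [0.8, 0.9, -3.7]
gripper_width: 39.7
time: 12.0
ee_pos: [498.9, 195.1, 137.5]
ee_rot: [-0.016, 0.959, 0.004, 0.281]
ft_force: [0.1, -1.1, -4.0]
gripper_width: 39.4
```

```bash
python3 - <<'E'
from station import bot
from plan import *
s=bot.read_state();print(s["ee_pos"],s["joints"],s["qd"])
A=R.from_quat(s["ee_rot"])*R.from_matrix([[-1,0,0],[0,1,0],[0,0,-1]]);print(A.as_euler("ZYX",degrees=True))
E
```

```text
[498.94240167 195.06484249 137.51613018] [ 0.37517281  0.41671855  2.11455032 -1.22319523  0.19450827 -0.06259675] [-0.00031017 -0.00133513  0.00258476  0.00203256 -0.00125738  0.00202963]
[  1.90262271 -32.67508998  -0.04153843]
```

Joint 4 is at its limit: with the tool tilted this far it nearly lines up with the forearm. I'll put the module back in the carton and grip it again with the tool leaning 20°, so that the tool is near vertical in the bay.

```bash
python3 -m crank '[-0.15,-0.005,0.42,0,0,0,-1,-0.15,-0.005,0.42,0,0,0,-1,-0.15,-0.005,0.6,0,0,0,-1,-0.15,-0.005,1,0,0,0,-1,-0.15,-0.005,1,0,0,0,-1,-0.15,-0.005,1,0,0,0,-1]'
python3 -m crank '[0,0,0.287,-0.001,0.04,0,-1,0,0,0.287,-0.003,0.08,0,-1,0,-0.2,0.287,-0.004,0.12,0,-1,0,-0.4,0.287,-0.005,0.16,0,-1,0,-0.66,0.287,-0.0066,0.189,0,-1,0,-0.66,0.287,-0.0066,0.189,0,-1,0,-0.66,0.287,-0.0066,0.189,0,-1]'
```

```text
time: 12.6
ee_pos: [477.6, 195.1, 291.6]
ee_rot: [-0.016, 0.959, 0.006, 0.284]
ft_force: [-0.1, -0.8, -4.7]
gripper_width: 39.3
time: 13.3
ee_pos: [476.6, 94.1, 328.7]
ee_rot: [-0.015, 1.0, -0.002, -0.013]
ft_force: [-1.0, -0.2, -4.1]
gripper_width: 38.9
```

```bash
cat > delta.py <<'E'
from h import *
from station import bot
def delta(pos,rot):
    s=bot.read_state();c=R.from_quat(s["ee_rot"])
    print("d/150",np.round((np.array(pos)-s["ee_pos"])/150,3),"rv/180",np.round(np.degrees((rot*c.inv()).as_rotvec())/180,4))
F=R.from_matrix([[-1,0,0],[0,1,0],[0,0,-1]])
def T(yaw,pitchup): return R.from_euler("ZY",[yaw,-pitchup],degrees=True)*F
E
python3 -c "
from delta import *
delta([512.5,-207.5,316],T(-12.3,0))"
```

```text
d/150 [ 0.239 -2.011 -0.085] rv/180 [ 0.0002 -0.0084 -0.0779]
```

```bash
python3 -m crank '[0.05,-0.2,-0.085,0,-0.004,0,-1,0.1,-0.5,-0.085,0,-0.008,0,-1,0.12,-0.8,-0.085,0,-0.008,0,-1,0.12,-1,-0.085,0,-0.008,0,-1,0.12,-1,-0.085,0,-0.008,0,-1]'
python3 -m crank '[0.05,-0.2,0,0,0,-0.03,-1,0.1,-0.5,0,0,0,-0.06,-1,0.119,-0.8,0,0,0,-0.078,-1,0.119,-1,0,0,0,-0.078,-1,0.119,-1.0,0,0,0,-0.078,-1,0.119,-1.0,0,0,0,-0.078,-1]'
python3 -m crank '[0,0,-0.3,0,0,0,-1,0,0,-0.6,0,0,0,-1,0,0,-0.9,0,0,0,-1,0,0,-0.9,0,0,0,-1,0,0,-0.9,0,0,0,-1]'
python3 -c "
from delta import *
delta([512.5,-207.5,56.5],T(-12.3,0));print(bot.read_state()['joints'])"
```

```text
time: 13.8
ee_pos: [494.1, -56.9, 317.0]
ee_rot: [-0.015, 1.0, -0.002, 0.0]
ft_force: [-0.4, 0.4, -3.1]
gripper_width: 39.5
time: 14.4
ee_pos: [512.1, -203.8, 317.0]
ee_rot: [0.106, 0.994, -0.001, 0.0]
ft_force: [-0.6, 0.0, -3.0]
gripper_width: 39.7
time: 14.9
ee_pos: [512.6, -203.4, 183.7]
ee_rot: [0.105, 0.994, -0.001, 0.0]
ft_force: [0.6, -0.9, -3.0]
gripper_width: 39.2
d/150 [-0.    -0.027 -0.848] rv/180 [ 0.0008  0.0001 -0.0014]
[-0.48492593  0.44354429  1.58853594 -0.00222499  1.10819012 -1.84452965]
```

```bash
python3 -m crank '[0,-0.027,-0.3,0.0008,0,-0.0014,-1,0,-0.027,-0.55,0.0008,0,-0.0014,-1,0,-0.027,-0.7,0.0008,0,-0.0014,-1,0,-0.027,-0.8,0.0008,0,-0.0014,-1,0,-0.027,-0.848,0.0008,0,-0.0014,-1,0,-0.027,-0.848,0.0008,0,-0.0014,-1,0,-0.027,-0.848,0.0008,0,-0.0014,-1]'
python3 -m crank '[0,0,0,0,0,0,1,0,0,0,0,0,0,1,0,0,0,0,0,0,1,0,0,0,0,0,0,1,0,0,0.02,0.008,0.036,0,1,0,0,0.02,0.016,0.072,0,1,0,0,0.02,0.0237,0.1086,0,1,0,0,0.02,0.0237,0.1086,0,1]'
python3 -c "
from delta import *
delta([512.5,-207.5,57.5],T(-12.3,-20));print(bot.read_state()['joints'])
c,i=wristcam(bot);cv2.imwrite('pics/w4.png',i[:,:,::-1])
import pickle;pickle.dump(c,open('w4.pkl','wb'))
"
```

```text
time: 15.6
ee_pos: [513.5, -209.1, 57.4]
ee_rot: [0.108, 0.994, -0.001, 0.002]
ft_force: [-0.3, 0.6, -3.1]
gripper_width: 39.4
time: 16.4
ee_pos: [513.8, -209.0, 57.8]
ee_rot: [0.106, 0.979, 0.019, -0.174]
ft_force: [0.3, -0.4, -0.3]
gripper_width: 85.0
d/150 [-0.009  0.01  -0.002] rv/180 [ 0.     -0.0006  0.0002]
[-0.44604386  0.76708275  1.40065316 -0.08173771  1.31677231 -1.76710475]
```

View pics/w4.png

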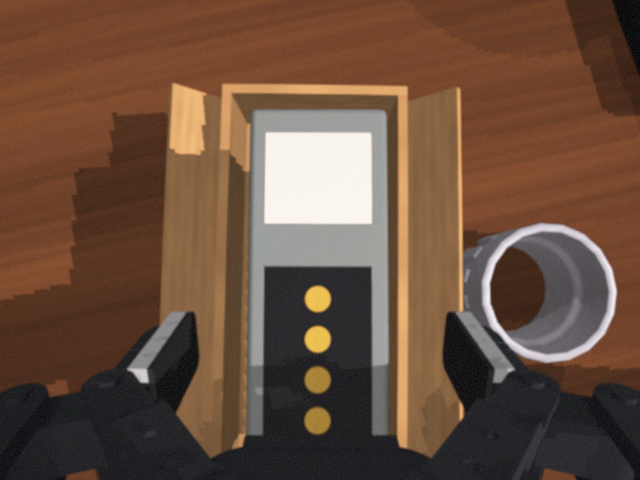

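The module stands well in the carton, centred between the jaws, with its top toe-end corners at about (253,110) and (386,110). Now I'll grip and lift.

```bash
python3 -m crank '[0,0,0,0,0,0,-1,0,0,0,0,0,0,-1,0,0,0,0,0,0,-1,0,0,0,0,0,0,-1,0,0,0,0,0,0,-1,0,0,0,0,0,0,-1]'
python3 - <<'E'
from delta import *
import pickle
c=pickle.load(open("w4.pkl","rb"))
P=np.array([atz(c,p,99) for p in((253,110),(386,110))]);print(P)
s=bot.read_state();m=P.mean(0);u=np.array([np.cos(np.radians(-12.3)),np.sin(np.radians(-12.3))])
d=s["ee_pos"][:2]-m[:2];print("tcp x in module",d@u-65,"y",u[0]*d[1]-u[1]*d[0],"z",s["ee_pos"][2]-4)
e=P[1]-P[0];print(np.degrees(np.arctan2(e[1],e[0]))-90)
E
```

```text
time: 17.05
ee_pos: [512.0, -208.7, 59.3]
ee_rot: [0.106, 0.979, 0.018, -0.172]
ft_force: [-2.3, 0.1, 7.2]
gripper_width: 39.5
[[ 446.3046794  -213.60439004   99.        ]
 [ 454.49320129 -176.06987485   99.        ]]
tcp x in module -1.875277391762296 y -0.44944370756161156 z 55.28192714644239
-12.306810945568145
```

```bash
python3 -m crank '[0,0,0.1,0,0,0,-1,0,0,0.3,0,0,0,-1,0,0,0.6,0,0,0,-1,0,0,0.95,0,0,0,-1,0,0,0.95,0,0,0,-1]'
python3 -m crank '[0,0,0.8,0,0,0,-1,0,0,0.8,0,0,0,-1,0,0,0.8,0,0,0,-1,0,0.2,0.8,0,0,0,-1,0,0.5,0.8,0,0,0,-1,0,0.8,0.8,0,0,0,-1,0,1,0.8,0,0,0,-1]'
sed -i 's/xt=0.6,zt=51.5/xt=-1.5,zt=54.5/' plan.py
python3 - <<'E'
from plan import *
from delta import *
for a in[(-55,70,12),(-58,20,12),(-58,8,12),(-58,2,12),(-70,2,12),(-79,2,12),(-79,2,6),(-79,1,0)]:print(a,np.round(tcp(*a),1))
print(bot.read_state()["joints"])
delta(tcp(-55,70,12)+[0,0,120],T(2,14))
E
```

```text
time: 17.55
ee_pos: [514.6, -209.7, 207.6]
ee_rot: [0.106, 0.98, 0.017, -0.168]
ft_force: [1.2, -0.4, -4.3]
gripper_width: 39.3
time: 18.25
ee_pos: [511.6, -56.1, 321.2]
ee_rot: [0.106, 0.979, 0.019, -0.172]
ft_force: [1.2, 0.1, -4.4]
gripper_width: 39.1
(-55, 70, 12) [467.6 191.5 188.5]
(-58, 20, 12) [483.5 192.  141. ]
(-58, 8, 12) [488.  192.2 129.9]
(-58, 2, 12) [490.3 192.3 124.3]
(-70, 2, 12) [479.1 191.9 119.9]
(-79, 2, 12) [470.8 191.6 116.5]
(-79, 2, 6) [479.9 191.9 112.5]
(-79, 1, 0) [488.8 192.2 106.6]
[-0.2236046   0.44438767  1.23565348 -0.00267275  1.81025568 -1.57951725]
d/150 [-0.293  1.651 -0.085] rv/180 [-0.0171 -0.1885  0.0772]
```

```bash
python3 -m crank '[0,0.2,0,-0.0034,-0.0377,0.0154,-1,0,0.45,0,-0.0068,-0.0754,0.0309,-1,-0.1,0.7,0,-0.0103,-0.1131,0.0463,-1,-0.2,0.9,0,-0.0137,-0.1508,0.0618,-1,-0.2,1,-0.085,-0.0171,-0.1885,0.0772,-1,-0.2,1,-0.085,-0.0171,-0.1885,0.0772,-1]'
python3 -m crank '[-0.03,0.2,0,0,0,0,-1,-0.093,0.45,0,0,0,0,-1,-0.093,0.651,0,0,0,0,-1,-0.093,0.651,0,0,0,0,-1]'
python3 -m crank '[0,0,-0.2,0,0,0,-1,0,0,-0.5,0,0,0,-1,0,0,-0.7,0,0,0,-1,0,0,-0.8,0,0,0,-1,0,0,-0.8,0,0,0,-1]'
python3 - <<'E'
from plan import *
from delta import *
import pickle
s=bot.read_state();print(s["joints"]);delta(tcp(-58,20,12),T(2,14))
c,i=wristcam(bot)
print("lip",np.round(proj(c,ori(0).apply([[-69,-30,20],[-69,30,20]])+V)).tolist())
A=R.from_quat(s["ee_rot"])*F.inv()*R.from_euler("Y",-20,degrees=True)
mm=lambda p:A.apply(np.array(p)-[-1.5,0,54.5])+s["ee_pos"]
print("toe",np.round(proj(c,mm([[-79,-14,6],[-79,14,6],[-65,-20,95],[-65,20,95]]))).tolist())
cv2.imwrite("pics/w5.png",i[:,:,::-1])
E
```

```text
time: 18.85
ee_pos: [477.7, 93.0, 306.5]
ee_rot: [-0.019, 0.992, 0.002, 0.122]
ft_force: [-1.5, -1.1, -4.4]
gripper_width: 39.6
time: 19.25
ee_pos: [468.2, 191.4, 308.5]
ee_rot: [-0.018, 0.992, 0.002, 0.121]
ft_force: [0.4, 0.5, -4.0]
gripper_width: 39.2
time: 19.75
ee_pos: [467.4, 187.8, 186.3]
ee_rot: [-0.016, 0.993, 0.001, 0.119]
ft_force: [-0.2, 0.2, -3.1]
gripper_width: 39.6
[ 0.30751924  0.29907095  1.8737087  -0.09778008  0.74076304 -1.23133814]
d/150 [ 0.107  0.028 -0.302] rv/180 [ 0.0005 -0.0015  0.0008]
lip [[278.0, 141.0], [373.0, 141.0]]
toe [[291.0, 153.0], [346.0, 153.0], [249.0, 115.0], [386.0, 115.0]]
```

View pics/w5.png

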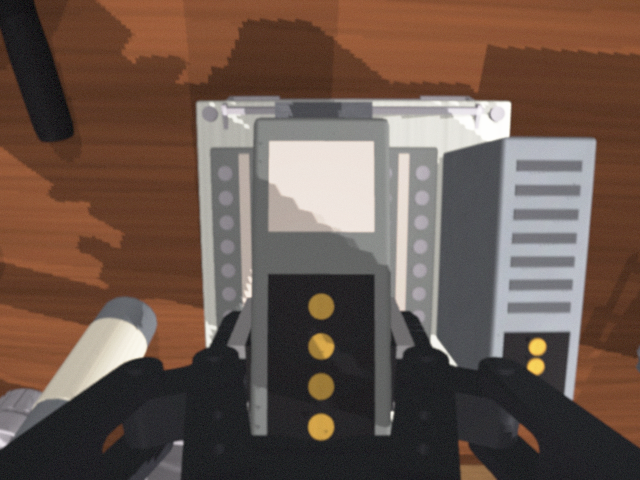

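The module's top corners are at (254,122) and (389,122), 1–2 mm off prediction. The lip is centred at about column 323, so alignment is good enough after a 3 mm y correction. I'll descend.

```bash
python3 -m crank '[0.03,0.01,-0.1,0.0005,-0.0015,0.0008,-1,0.06,0.02,-0.2,0.0005,-0.0015,0.0008,-1,0.094,0.02,-0.302,0.0005,-0.0015,0.0008,-1,0.094,0.02,-0.302,0.0005,-0.0015,0.0008,-1,0.124,0.02,-0.365,0.0005,-0.0015,0.0008,-1,0.124,0.02,-0.365,0.0005,-0.0015,0.0008,-1,0.124,0.02,-0.365,0.0005,-0.0015,0.0008,-1]'
python3 -m crank '[0.005,0,-0.012,0,0,0,-1,0.01,0,-0.025,0,0,0,-1,0.015,0,-0.037,0,0,0,-1,0.015,0,-0.037,0,0,0,-1,0.015,0,-0.037,0,0,0,-1]'
python3 -c "
from plan import *
from delta import *
delta(tcp(-58,2,12),T(2,14));print(bot.read_state()['ft_force'])"
```

```text
time: 20.5
ee_pos: [487.2, 191.9, 134.2]
ee_rot: [-0.018, 0.992, 0.003, 0.125]
ft_force: [-0.7, -0.1, -3.3]
gripper_width: 39.4
time: 21.0
ee_pos: [489.2, 192.0, 128.1]
ee_rot: [-0.018, 0.992, 0.003, 0.124]
ft_force: [-0.2, 0.3, -3.6]
gripper_width: 39.4
d/150 [ 0.007  0.002 -0.025] rv/180 [-0.0005  0.0016 -0.0005]
[-0.24190769  0.27613892 -3.62982548]
```

```bash
for k in 1; do python3 -m crank '[0.004,0,-0.01,0,0,0,-1,0.008,0,-0.02,0,0,0,-1,0.008,0,-0.02,0,0,0,-1]'; done
python3 -m crank '[0.004,0,-0.01,0,0,0,-1,0.004,0,-0.01,0,0,0,-1]'
python3 -m crank '[0.004,0,-0.01,0,0,0,-1,0.004,0,-0.01,0,0,0,-1]'
```

```text
time: 21.3
ee_pos: [491.8, 192.2, 126.1]
ee_rot: [-0.018, 0.992, 0.003, 0.126]
ft_force: [1.9, -2.0, 11.3]
gripper_width: 39.2
time: 21.5
ee_pos: [493.5, 192.3, 125.5]
ee_rot: [-0.018, 0.992, 0.003, 0.127]
ft_force: [1.9, -5.2, 22.9]
gripper_width: 39.2
time: 21.7
ee_pos: [495.3, 192.6, 124.7]
ee_rot: [-0.018, 0.992, 0.004, 0.128]
ft_force: [3.7, -4.4, 29.0]
gripper_width: 39.8
```

```bash
python3 -m crank '[-0.013,0,0.031,0,0,0,-1,-0.013,0,0.031,0,0,0,-1,-0.013,0,0.031,0,0,0,-1]'
python3 -c "
from plan import *
from delta import *
delta(tcp(-58,2,12),T(2,14))
c,i=wristcam(bot);cv2.imwrite('pics/w6.png',i[60:260,180:460,::-1])
s=bot.snapshot('scene')['img'];cv2.imwrite('pics/s6.png',cv2.resize(s[120:240,310:440,::-1],None,fx=5,fy=5,interpolation=cv2.INTER_CUBIC))"
```

```text
time: 22.0
ee_pos: [489.4, 191.9, 126.6]
ee_rot: [-0.018, 0.992, 0.003, 0.124]
ft_force: [-0.9, -0.4, -4.0]
gripper_width: 39.6
d/150 [ 0.006  0.002 -0.015] rv/180 [-0.0005  0.0015 -0.0005]
```

View pics/s6.png

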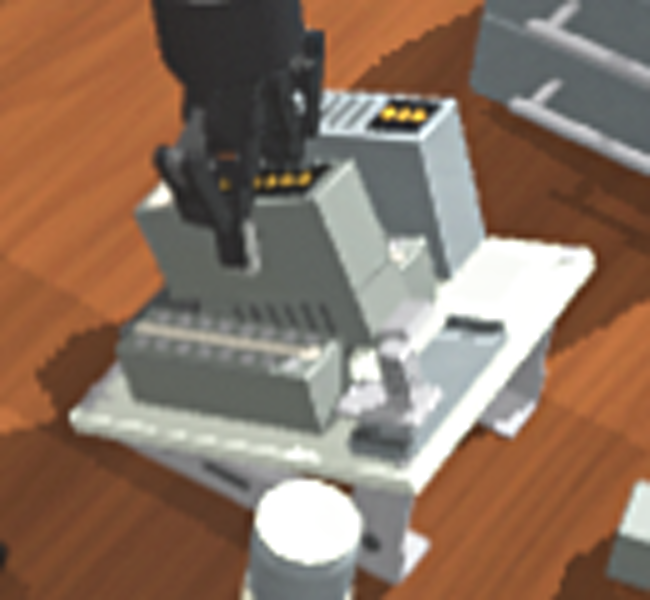

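The module is in the bay, pitched and clear of the terminals, and the lock block sits at the open end. Now I'll slide the toe under the lip.

```bash
python3 -m crank '[-0.02,-0.001,-0.008,0,0,0,-1,-0.04,-0.001,-0.016,0,0,0,-1,-0.06,-0.002,-0.024,0,0,0,-1,-0.07,-0.002,-0.028,0,0,0,-1,-0.07,-0.002,-0.028,0,0,0,-1]'
python3 -m crank '[-0.02,-0.001,-0.008,0,0,0,-1,-0.04,-0.001,-0.016,0,0,0,-1,-0.06,-0.002,-0.024,0,0,0,-1,-0.06,-0.002,-0.024,0,0,0,-1]'
python3 -c "
from plan import *
from delta import *
delta(tcp(-79,2,12),T(2,14))"
```

```text
time: 22.6
ee_pos: [478.8, 191.6, 122.5]
ee_rot: [-0.018, 0.992, 0.003, 0.124]
ft_force: [0.6, -0.6, -4.1]
gripper_width: 39.9
time: 23.0
ee_pos: [470.7, 191.5, 119.3]
ee_rot: [-0.018, 0.992, 0.003, 0.125]
ft_force: [3.5, -1.0, -1.9]
gripper_width: 39.6
d/150 [ 0.001  0.001 -0.019] rv/180 [-0.0006  0.0022 -0.0006]
```

```bash
python3 -m crank '[0.01,0,0.004,0,0,0,-1,0.03,0.001,-0.002,-0.0006,0.015,0,-1,0.05,0.002,-0.011,-0.0009,0.025,0,-1,0.07,0.002,-0.023,-0.0012,0.0333,0,-1,0.07,0.002,-0.023,-0.0012,0.0333,0,-1]'
python3 -m crank '[0.015,0,-0.008,-0.0003,0.008,0,-1,0.03,0.001,-0.018,-0.0006,0.016,0,-1,0.03,0.001,-0.018,-0.0006,0.016,0,-1]'
python3 -c "
from plan import *
from delta import *
delta(tcp(-79,1,0),T(2,2))"
```

```text
time: 23.5
ee_pos: [481.4, 191.7, 115.4]
ee_rot: [-0.018, 0.997, 0.002, 0.072]
ft_force: [0.7, 0.4, -3.8]
gripper_width: 39.7
time: 23.8
ee_pos: [485.4, 191.8, 112.7]
ee_rot: [-0.018, 0.999, 0.002, 0.047]
ft_force: [-0.1, 0.6, -3.3]
gripper_width: 39.2
d/150 [ 0.023  0.003 -0.041] rv/180 [-0.0011  0.019  -0.0003]
```

```bash
python3 -m crank '[0.013,0,-0.01,-0.0005,0.009,0,-1,0.026,0,-0.021,-0.0011,0.019,0,-1,0.026,0,-0.021,-0.0011,0.019,0,-1,0.026,0,-0.021,-0.0011,0.019,0,-1]'
python3 -c "
from plan import *
from delta import *
delta(tcp(-79,0,0),T(2,2))"
```

```text
time: 24.2
ee_pos: [485.7, 191.5, 109.2]
ee_rot: [-0.018, 1.0, -0.0, 0.015]
ft_force: [-11.0, -0.2, 3.4]
gripper_width: 39.7
d/150 [ 0.023  0.005 -0.023] rv/180 [ 0.0003 -0.0015 -0.0004]
```

```bash
python3 -m crank '[-0.02,0,-0.003,0,0,0,-1,-0.02,0,-0.003,0,0,0,-1]'
python3 -m crank '[-0.025,0,-0.01,0,0,0,-1,-0.025,0,-0.01,0,0,0,-1]'
python3 -m crank '[-0.02,0,-0.008,0,0,0,-1,-0.02,0,-0.008,0,0,0,-1]'
```

```text
time: 24.4
ee_pos: [485.3, 191.7, 109.2]
ee_rot: [-0.018, 1.0, 0.0, 0.018]
ft_force: [-0.1, -1.2, -4.6]
gripper_width: 39.5
time: 24.6
ee_pos: [484.1, 192.0, 108.6]
ee_rot: [-0.018, 1.0, 0.001, 0.02]
ft_force: [5.5, -1.2, 0.9]
gripper_width: 39.5
time: 24.8
ee_pos: [483.7, 192.3, 108.5]
ee_rot: [-0.018, 1.0, 0.001, 0.022]
ft_force: [13.5, -4.7, 11.8]
gripper_width: 39.5
```

```bash
python3 -m crank '[0.03,0,0.02,0,0,0,-1,0.06,0,0.027,0,0,0,-1,0.06,0,0.027,0,0,0,-1]'
python3 -c "
from plan import *
from delta import *
delta(tcp(-79,0,0),T(2,2))"
```

```text
time: 25.1
ee_pos: [488.7, 191.8, 110.6]
ee_rot: [-0.018, 1.0, 0.0, 0.018]
ft_force: [-0.2, 0.6, -3.9]
gripper_width: 39.2
d/150 [ 0.003  0.003 -0.033] rv/180 [-0.      0.0001 -0.0003]
```

```bash
python3 -m crank '[0.0025,0,-0.006,0,0,0,-1,0.005,0,-0.012,0,0,0,-1,0.005,0,-0.012,0,0,0,-1]'
python3 -m crank '[0.0025,0,-0.006,0,0,0,-1,0.0025,0,-0.006,0,0,0,-1]'
python3 -m crank '[0.0025,0,-0.006,0,0,0,-1,0.0025,0,-0.006,0,0,0,-1]'
python3 -c "
from delta import *
print(bot.read_state()['moment'])"
```

```text
time: 25.4
ee_pos: [488.2, 191.8, 109.4]
ee_rot: [-0.018, 1.0, 0.0, 0.017]
ft_force: [-11.6, -1.0, 21.8]
gripper_width: 39.6
time: 25.6
ee_pos: [488.2, 191.7, 109.4]
ee_rot: [-0.018, 1.0, 0.0, 0.017]
ft_force: [-20.7, -3.9, 44.7]
gripper_width: 39.2
time: 25.8
ee_pos: [488.2, 191.8, 109.4]
ee_rot: [-0.018, 1.0, 0.0, 0.017]
ft_force: [-29.0, -4.9, 67.5]
gripper_width: 39.4
[-0.82116245  3.00982474 -0.11608838]
```

Pressing gives a force square to the plate with no give, so the module is flat. I'll ease off, release and rise.

```bash
python3 -m crank '[-0.006,0,0.016,0,0,0,-1,-0.006,0,0.016,0,0,0,-1]'
python3 -m crank '[0,0,0,0,0,0,1,0,0,0,0,0,0,1,0,0,0,0,0,0,1,0,0,0,0,0,0,1]'
python3 -m crank '[-0.02,0,0.2,0,0,0,1,-0.02,0,0.5,0,0,0,1,-0.02,0,0.9,0,0,0,1,-0.02,0,0.95,0,0,0,1]'
python3 -m crank '[-0.3,0,0.5,0,0,0,1,-0.35,0,0.7,0,0,0,1,-0.35,0,0.7,0,0,0,1,-0.35,0,0.7,0,0,0,1]'
python3 - <<'E'
from plan import *
from delta import *
c,i=wristcam(bot)
import pickle;pickle.dump(c,open("w7.pkl","wb"));cv2.imwrite("pics/w7.png",i[:,:,::-1])
p=lambda P:np.round(proj(c,ori(0).apply(P)+V)).tolist()
print("mod top pred",p([[-65,-20,95],[-65,20,95],[65,-20,95],[65,20,95]]))
print("block top pred j=1",p([[110,-47,52]]),"foot tip",p([[83,-14,8],[83,14,8]]),"plate corners",p([[-99,-85,0],[-99,125,0],[131,-85,0],[131,125,0]]))
print(bot.read_state()["ee_pos"],c[4])
s=bot.snapshot("scene")["img"][:,:,::-1];cv2.imwrite("pics/s7.png",s)
a=cv2.resize(i[:,:,::-1][90:430,150:550],None,fx=1.1,fy=1.1,interpolation=cv2.INTER_CUBIC)
b=cv2.resize(s[120:240,320:440],(360,360),interpolation=cv2.INTER_CUBIC)
o=np.zeros((380,800,3),np.uint8);o[:374,:440]=a;o[:360,440:]=b;cv2.imwrite("pics/last.png",o)
E
```

```text
time: 26.0
ee_pos: [488.3, 191.8, 109.6]
ee_rot: [-0.018, 1.0, 0.0, 0.017]
ft_force: [-5.3, 0.3, 3.8]
gripper_width: 39.2
time: 26.4
ee_pos: [489.0, 191.8, 109.2]
ee_rot: [-0.018, 1.0, 0.0, 0.017]
ft_force: [0.5, 0.0, -0.4]
gripper_width: 85.1
time: 26.8
ee_pos: [487.4, 192.2, 256.4]
ee_rot: [-0.018, 1.0, 0.001, 0.02]
ft_force: [-0.3, 0.4, -0.9]
gripper_width: 85.5
time: 27.2
ee_pos: [433.6, 192.2, 359.6]
ee_rot: [-0.018, 1.0, 0.001, 0.02]
ft_force: [-0.1, 0.0, -1.2]
gripper_width: 85.5
mod top pred [[295.0, 171.0], [339.0, 171.0], [294.0, 315.0], [339.0, 315.0]]
block top pred j=1 [[269.0, 356.0]] foot tip [[304.0, 323.0], [330.0, 323.0]] plate corners [[243.0, 161.0], [427.0, 161.0], [241.0, 365.0], [429.0, 365.0]]
[433.5647203  191.94376199 357.72111241] [[-3.72164844e-02  9.99305840e-01  1.66475886e-03 -1.77302136e+02]
 [ 9.47268491e-01  3.47478123e-02  3.18551402e-01 -5.02979249e+02]
 [ 3.18272430e-01  1.34323369e-02 -9.47904126e-01  3.57548314e+02]]
```

```bash
python3 -c "
from delta import *
delta([602.3,149.5,270],T(2,0))"
```

```text
d/150 [ 1.126 -0.282 -0.577] rv/180 [-0.0004  0.0111 -0.0004]
```

```bash
python3 -m crank '[0.3,-0.1,0,0,0.011,0,1,0.7,-0.282,0,0,0.011,0,1,1,-0.282,-0.3,0,0.011,0,1,1,-0.282,-0.577,0,0.011,0,1,1,-0.282,-0.577,0,0.011,0,1]'
python3 -m crank '[0.126,0,-0.3,0,0,0,1,0.126,0,-0.6,0,0,0,1,0.126,0,-0.8,0,0,0,1,0.126,0,-0.8,0,0,0,1,0.126,0,-0.8,0,0,0,1]'
python3 -c "
from delta import *
delta([602.3,149.5,123],T(2,0))"
```

```text
time: 27.8
ee_pos: [582.6, 148.2, 263.1]
ee_rot: [-0.017, 1.0, -0.0, -0.005]
ft_force: [-1.0, -0.8, -0.1]
gripper_width: 85.3
time: 28.3
ee_pos: [602.3, 149.7, 151.1]
ee_rot: [-0.018, 1.0, 0.001, -0.0]
ft_force: [0.0, -0.6, -0.1]
gripper_width: 85.2
d/150 [ 0.    -0.001 -0.187] rv/180 [-0.0004 -0.0001 -0.0005]
```

```bash
python3 -m crank '[0,0,-0.1,0,0,0,1,0,0,-0.187,0,0,0,1,0,0,-0.187,0,0,0,-1,0,0,-0.187,0,0,0,-1,0,0,-0.187,0,0,0,-1,0,0,-0.187,0,0,0,-1,0,0,-0.187,0,0,0,-1,0,0,-0.187,0,0,0,-1]'
python3 -m crank '[0,0,0,0,0,0,-1,0,0,0,0,0,0,-1,0,0,0,0,0,0,-1]'
python3 -m crank '[-0.001,0.03,0,0,0,0,-1,-0.002,0.06,0,0,0,0,-1,-0.003,0.09,0,0,0,0,-1,-0.004,0.12,0,0,0,0,-1,-0.005,0.14,0,0,0,0,-1,-0.005,0.14,0,0,0,0,-1]'
```

```text
time: 29.1
ee_pos: [602.6, 149.5, 123.0]
ee_rot: [-0.018, 1.0, 0.001, 0.001]
ft_force: [-0.5, -0.2, 6.6]
gripper_width: 13.0
time: 29.4
ee_pos: [602.6, 149.6, 122.9]
ee_rot: [-0.018, 1.0, 0.001, 0.001]
ft_force: [-1.0, -0.5, 5.9]
gripper_width: 13.2
time: 30.0
ee_pos: [601.8, 170.9, 122.9]
ee_rot: [-0.018, 1.0, 0.001, 0.001]
ft_force: [-2.1, 1.8, 5.8]
gripper_width: 12.9
```

```bash
python3 -m crank '[-0.001,0.03,0,0,0,0,-1,-0.002,0.06,0,0,0,0,-1,-0.003,0.09,0,0,0,0,-1,-0.004,0.12,0,0,0,0,-1,-0.004,0.125,0,0,0,0,-1,-0.004,0.125,0,0,0,0,-1]'
python3 -m crank '[0,0.01,0,0,0,0,-1,0,0.02,0,0,0,0,-1,0,0.02,0,0,0,0,-1]'
```

```text
time: 30.6
ee_pos: [601.2, 188.2, 122.9]
ee_rot: [-0.018, 1.0, -0.0, 0.0]
ft_force: [-0.6, -10.3, 7.4]
gripper_width: 12.9
time: 30.9
ee_pos: [601.2, 188.6, 122.9]
ee_rot: [-0.018, 1.0, -0.002, 0.0]
ft_force: [-0.6, -32.7, 9.9]
gripper_width: 12.7
```

```bash
python3 -m crank '[0,-0.02,0,0,0,0,-1,0,-0.025,0,0,0,0,-1]'
python3 -m crank '[0,0,0,0,0,0,1,0,0,0,0,0,0,1,0,0,0,0,0,0,1,0,0,0.2,0,0,0,1,0,0,0.6,0,0,0,1,0,0,1,0,0,0,1,0,0,1,0,0,0,1]'
python3 -m crank '[-0.3,0,0.5,0,0,0,1,-0.6,0,0.6,0,0,0,1,-1,0,0.6,0,0,0,1,-1,0,0.6,0,0,0,1,-1,0,0.6,0,0,0,1]'
python3 - <<'E'
from plan import *
from delta import *
c,i=wristcam(bot)
import pickle;pickle.dump(c,open("w8.pkl","wb"));i=i[:,:,::-1];cv2.imwrite("pics/w8.png",i)
q=proj(c,ori(0).apply([[0,0,0],[110,-6,52]])+V);print(np.round(q))
x0=int(q[0,0])-80;y0=max(0,int(q[0,1])-110);y0=min(y0,280);print(x0,y0)
a=cv2.resize(i[y0:y0+200,x0:x0+145],None,fx=3,fy=3,interpolation=cv2.INTER_CUBIC)
s=bot.snapshot("scene")["img"][:,:,::-1];cv2.imwrite("pics/s8.png",s)
b=cv2.resize(s[135:235,330:420],(360,400),interpolation=cv2.INTER_CUBIC)
o=np.zeros((600,800,3),np.uint8);o[:a.shape[0],:435]=a;o[:400,440:]=b;cv2.imwrite("pics/last2.png",o)
E
```

```text
time: 31.1
ee_pos: [601.2, 187.9, 122.9]
ee_rot: [-0.018, 1.0, 0.001, 0.0]
ft_force: [-0.9, -0.5, 6.4]
gripper_width: 12.9
time: 31.8
ee_pos: [602.4, 189.0, 277.4]
ee_rot: [-0.018, 1.0, 0.001, 0.003]
ft_force: [0.7, -0.0, 0.5]
gripper_width: 85.3
time: 32.3
ee_pos: [447.5, 188.7, 364.0]
ee_rot: [-0.019, 1.0, 0.001, 0.001]
ft_force: [0.9, -0.3, -1.0]
gripper_width: 85.7
[[321. 245.]
 [315. 352.]]
240 135
```

View pics/last2.png

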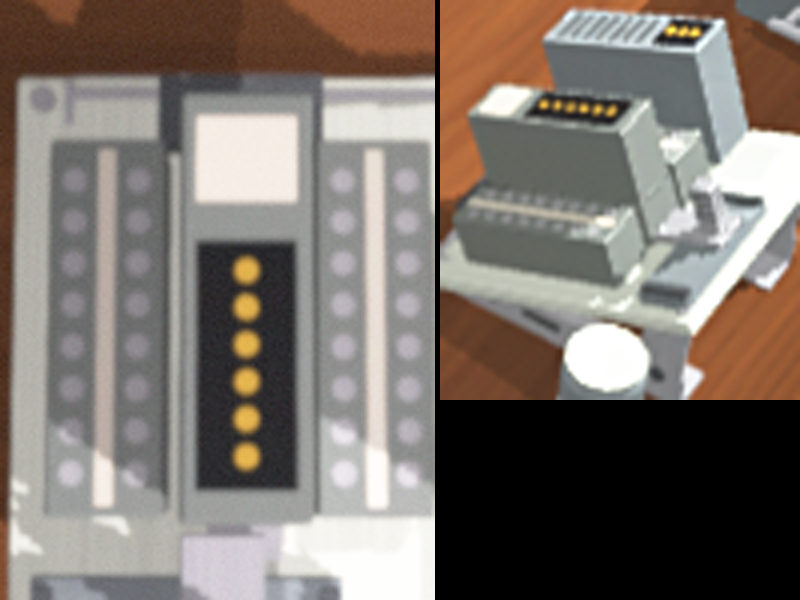

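The last view shows the module flat and parallel in the bay. The slide spans crop columns 182–265, which puts its centre at about y = -5 mm (expected -6 mm when locked), over the foot. Handing in.

```bash
python3 -c "
from station import bot
print(bot.finish_job())"
```

```text
the job is handed in; nothing more can be done
None
```

The module is fitted in the bay and locked, and I handed the job in at about 32 s on the robot's clock. I saw no contact with any of the other things on the bench, but I took no final picture of the whole bench.

**What I did:** I pulled the lock open first. My first try at fitting the module stopped when joint 4 reached its limit. I put the module back in the carton, gripped it again with the tool leaning 20°, hooked the toe under the lip, swung the module down flat and let go. Then I slid the lock across until it stopped and let go of it.

**Last checks:**
- **Toe:** I felt it meet the back wall of the pocket before I eased it forward about 4 mm.
- **Flat on the plate:** pressing down gave a force square to the plate, with no give and no turn. The last picture shows the module flat and parallel to its neighbours.
- **Lock:** it stopped hard at about 33 N, and the picture puts the slide over the foot at about 43 mm of its 42 mm travel, so at its stop.
- **Robot:** clear of everything at the end, gripper open.

**What disagreed:**
- The plate met the module 3–4 mm higher than my camera fit predicted.
- From the first image measurement of the lock and the arm's travel, the lock came to about 40.4 mm. I relied on the hard stop and the last picture instead.

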